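# Index the soldering turntable and set its brake

## Robot

A 6-joint arm with a two-finger parallel gripper is mounted at the origin on a cart in front of the work surface, level with it; the furniture and walls round the work are solid. World frame = base frame: x ahead of the robot, y to its left, z up, the work surface at z = 0. Lengths are in m, angles in rad, forces in N, time in s.
With the tool pointing down it reaches from about 0.35 to 0.775 m from the base axis. Payload 5.5 kg.
Tool frame: the origin (TCP) lies at the very end of the fingers, on their centre line; the grasp point (between the pads) lies 19 mm behind it; z points along the fingers, y is the line along which they close (so a half turn about z gives the same grasp; the last joint's range is limited). The gripper opens to 85 mm and grips with 20 to 120 N. Pads are 22 mm wide; open, the fingers measure 114 mm over their backs; the gripper's body (76 mm by 85 mm) begins 54 mm behind the grasp point. The pads swing forward as they close: fully open they stand 13 mm farther back than shut.
Start: joints at [-1.474, 0.313, 0.046, 1.304, 0, 1.431], TCP at [0.135, -0.559, 0.231] pointing down, gripper open.
Joint ranges: [-2.76, 2.76], [-0.86, 1.69], [-1.03, 1.26], [-2.2, 2.34], [-1.47, 1.5], [-3.14, 3.14]. Speed limits (rad/s): [2.57, 2.57, 3.14, 3.14, 3.14, 3.14].

## Interface

Orientations are given as a unit quaternion [w, x, y, z].
In Python, from workcell import env, cams, ticket, spotter gives the robot as it stands.
- The arm moves only by the tool jog_arm, never from a script. Its argument "increments" is a list that holds one entry, the list of rows, each a list of 7 numbers: the shift along the tool's x, y, z in units of 0.25 m (1.0 is 0.25 m), then the turn, a rotation vector about the tool's x, y, z in units of 180 degrees (1.0 is 180 degrees), then the closure in counts, from 0 (fully open) to 255 (shut). A call has 1 to 20 rows; each row shifts and turns the commanded pose from where the row before left it, along the tool's axes as they then stand; what a row does not reach is not made up. A row lasts 1/10 s, in which the tool goes at most 50 mm and 8.59 degrees, less where a joint would pass 70% of its speed; a pose out of reach is approached as far as the arm can. A call with a number of a shift or a turn outside -1 to 1 is refused whole. A call with a gripper value outside its range is refused whole. The fingers move at their own pace and stop on an object; "force" is the grip in N (left out, the last holds). Time passes only in rows, so rows that do not move let the fingers close. It gives the time, the measured TCP pose, the force, the opening and the grip force at its end, in the units of the state.
- env.get_state(): the state, without advancing time (a new reading comes with each control period).
- cams.read_camera(name): name is "scene" or "side" or "wrist"; returns a dict with "pixels" (384x512x3 uint8, red, green, blue), "fx", "fy", "cx", "cy" (pixels), "k1" (the pictures are not rectified: a ray, as slopes to the right and down, at radius r is drawn at 1 + k1 r^2 times it, then the intrinsics apply), "xyz" and "attitude" of the camera in the world; the wrist camera has in their place "mount" (4x4, takes a point from camera to tool coordinates, whose origin is the TCP and whose axes are the flange's). Camera axes: x right, y down, z forward; pixel columns grow to the right and rows downward; lengths in m; the calibration is good to about 2 mm. A picture is of the moment at which its call begins: read the wrist's pose just before it. There is no depth.
- ticket.hand_in(): hands the job in; it is judged then, once.
Trained networks look in the newest picture that a camera, given by its name, has taken for a name from the list of things; names that differ only in an ending like _2 or _b are one class to them, and where a whole thing is asked for, a point or a joint stands for the part that bears it (a point fixed in the world has none). Each returns a list of dicts, best first, with "conf" (0 to 1); they miss things now and then, are a little off and sometimes report something else, mostly with a low value. They report only what shows in the picture. A call takes as long as a camera call. They do not tell look-alikes from the thing itself.
- spotter.find_in(target, camera): "uv" ([column, row] in pixels, amid what is visible of it).
- spotter.cut_out(target, camera): "region" (384x512 bool, what is visible of it) and "uv" ([column, row] in pixels, amid what is visible of it).
- spotter.landmark_of(target, camera): "uv" ([column, row] in pixels: a listed point, or the origin of a listed thing).
The state is a dict: "clock": time; "joint_pos": joint angles; "qvel": joint speeds; "tau": joint torques, N m; "tcp_pos": TCP position; "orientation": TCP orientation; "wrist_force": force on the tool from outside, world axes, zero at the start; "ft_torque": the same for the moment, N m; "finger_gap": finger opening in m; "grip_force": force on a finger pad.
Only numpy, scipy, OpenCV 4.12 (cv2) and the standard library are available. Lean on these libraries where they do the work, as an engineer would, in place of code of your own. Each camera call takes 0.05 s, during which the arm holds its last target. There are 200 camera calls.

## Task

With a fingertip, push the turntable round (its spokes are there to push on) until the oblong jig stands squarely in front of the fixed pointer post. Then push the brake lever round until it is fully on, against its stop, and take the hand away. It is all pushing, with nothing to grasp and nothing lifted: the jig and the pot ride round in their nests and are not to be touched, and the cutters, tape roll and reel on the bench stay where they lie.

Things in the scene. Friction and masses are not known exactly. Their poses are not given: they have to be found in the camera images.
- stand: Grey stand of the turntable, bolted to the bench, moved and turned (up to 0.3 rad) from run to run. Origin on the turning axis at the bench top, z up. Round foot 170 mm across, column to z = 50 mm. A flat arm along its -x carries the pointer post, another the brake lever's post (36 mm across, 56 mm high) at (-60, 185) mm.
- pointer (a point): Point of the fixed steel pointer post, at (-178, 0, 90) mm in the stand's frame. The post is 14 mm thick, 92 mm high, with a small nib toward the turntable. The stand's -x line from the axis to it is where the jig's nest must point.
- turntable: Aluminium turntable on the stand, turning about the vertical either way with no stop in the range needed; light drag (2 N at a spoke's end), stays where left; starts at any angle 0.9 rad or more from the goal. Origin on the axis at bench height; x points to the jig's nest. Tray nests at 0 (jig), 120 (pot), 240 degrees (empty), counter-clockwise from above; push spokes at 60, 180, 300.
- spoke_end (a point): Centre of the black ball (19 mm across) on the end of the spoke at 60 degrees, 146 mm from the axis, 72 mm above the bench. All three spokes are alike: level round steel bars 10 mm thick at that height, from the hub (68 mm across, top 98 mm high) out to the ball. Free gap between a spoke and the side of the nest next to it, 120 mm from the axis: about 80 mm.
- jig_nib (a point): Outer end of the 5 mm wide steel nib on the nest that holds the jig, 153 mm from the axis, 62 mm high. At the goal it stands on the line from the axis to the pointer, 25 mm from the post's middle.
- jig_nest (a point): Middle of the floor of the jig's nest, 89 mm from the axis, 60 mm high. Each nest is a shallow tray from 36 to 142 mm from the axis, 68 mm wide, rim 69 mm above the bench.
- pot_nest (a point): Middle of the floor of the round pot's nest, 89 mm from the axis, 60 mm high.
- jig: Loose brown oblong soldering jig with a board in its pocket, 58 x 95 x 24 mm (top 86 mm above the bench), 160 g, lying lengthwise in its nest with 2 mm play. Origin: middle of its underside; z up.
- pot: Loose round flux pot with a lid, 53 mm across, 35 mm high (top 97 mm above the bench), standing in the next nest. Origin: middle of its underside; z up.
- brake_lever (a joint): Brake lever on a vertical axis. 0 = off: it points along the stand's +y, away from the turntable. Grows counter-clockwise from above to its stop at 1.4 rad = fully on (nearly along the stand's -x). Starts at 0 to 0.3; stays where left (drag 1.5 N at the grip). It moves at any angle of the turntable, whose drag it does not change.
- brake_pivot (a point): On the lever's turning axis, 65 mm above the bench.
- brake_tip (a point): Outer end of the lever, 88 mm from its axis, 65 mm above the bench. The black grip is 48 mm long, 16 mm wide, from 58 to 72 mm above the bench (40 to 88 mm from the axis).
- cutters: Loose side cutters, 44 x 108 x 13 mm, lying on the bench to the right of the turntable. Origin: middle of the underside.
- tape: Loose black tape roll, 58 mm across, 19 mm high, lying behind the turntable. Origin: middle of the underside.
- reel: Loose spare reel, 58 mm across, 32 mm high, standing behind the turntable. Origin: middle of the underside.
Not all that is in view belongs to the job. What is meant by the jig is not yellow, and is the smaller of those in its own colour.

How it is judged:
By the outcome, as a careful person would: the job done as asked, in the order asked, and still so for the second after the job is handed in, with the robot touching nothing.
It also fails if it takes over 64 s, if anything falls off the work surface, if the arm or the gripper's body presses on something with over 40 N, if the wrist force passes 120 N, or if a joint passes its speed limit or range.

## Working session

There is one attempt and no reset: what is moved stays moved. The work goes in short steps, Python scripts to look and compute and a tool call to move; the robot and the scene stay as the last step left them, time stands still between calls to the robot, and variables do not carry over. Pictures are saved under pics/ and viewed, at most 10 in all, crops included, and the job is handed in when it is done.

Besides the shell and the picture viewer there is one more tool, called after "Call:" by a JSON object that holds its "name" and its "arguments". jog_arm: Moves the arm, as the interface text tells. Shifts and turns lie within -1 to 1; 1 stands for 0.25 m of shift or 180 degrees of turn. Its arguments: {"type":"object","properties":{"increments":{"type":"array"},"force":{"type":"number"}},"required":["increments"]}

```bash
mkdir -p pics
cat > h.py <<'E'
import numpy as np, cv2
from scipy.spatial.transform import Rotation as R
from workcell import env, cams, ticket, spotter
def quat(q): return R.from_quat([q[1],q[2],q[3],q[0]])
def campose(c,st=None):
    if 'mount' in c:
        T=np.eye(4);T[:3,:3]=quat(st['orientation']).as_matrix();T[:3,3]=st['tcp_pos'];return T@np.array(c['mount'])
    T=np.eye(4);a=np.array(c['attitude'])
    T[:3,:3]=a if a.shape==(3,3) else quat(a).as_matrix();T[:3,3]=c['xyz'];return T
def ray(c,T,uv):
    d=np.array([(uv[0]-c['cx'])/c['fx'],(uv[1]-c['cy'])/c['fy']]);u=d.copy()
    for _ in range(20): u=d/(1+c['k1']*(u@u))
    v=T[:3,:3]@np.array([u[0],u[1],1.]);return T[:3,3],v
def atz(c,T,uv,z):
    o,v=ray(c,T,uv);return o+v*(z-o[2])/v[2]
def proj(c,T,p):
    q=T[:3,:3].T@(np.array(p)-T[:3,3]);u=q[:2]/q[2];u=u*(1+c['k1']*(u@u));return np.array([u[0]*c['fx']+c['cx'],u[1]*c['fy']+c['cy']])
E
python3 - <<'E'
from h import *
st=env.get_state();print(st)
Z=dict(pointer=.09,spoke_end=.072,jig_nib=.062,jig_nest=.06,pot_nest=.06,brake_pivot=.065,brake_tip=.065,jig=.062,pot=.062,stand=0,turntable=0,cutters=0,tape=0,reel=0)
for n in ['scene','side']:
    c=cams.read_camera(n);T=campose(c)
    print(n,{k:v for k,v in c.items() if k!='pixels'})
    cv2.imwrite(f'pics/{n}0.png',cv2.resize(c['pixels'][:,:,::-1],(800,600)))
    for k,z in Z.items():
        print(k,[(np.round(d['uv'],0),round(d['conf'],2),np.round(atz(c,T,d['uv'],z)[:2],3)) for d in spotter.landmark_of(k,n)[:4]])
E
```

```text
{'clock': 0.0, 'joint_pos': array([-1.47358537e+00,  3.14007595e-01,  4.49572595e-02,  1.30361587e+00,
       -2.13209490e-05,  1.43122552e+00]), 'qvel': array([-0.0012793 ,  0.00097478, -0.00103767,  0.00177825, -0.00107013,
       -0.00053948]), 'tau': array([ 3.87271484e-04, -4.80622923e+01,  2.98534209e+01,  1.94789824e-02,
       -8.55444841e-05,  1.10518101e-05]), 'tcp_pos': array([ 0.13482963, -0.55842394,  0.23039592]), 'orientation': array([-9.34956054e-04,  9.92999547e-01,  1.18114461e-01,  9.14239896e-06]), 'wrist_force': array([ 0.12778729, -0.43563933,  0.07808417]), 'ft_torque': array([-0.0219795 ,  0.00490127,  0.02736437]), 'grip_force': 0.0, 'finger_gap': 0.08527629147068956}
scene {'fx': 426.9819491228938, 'fy': 426.9819491228938, 'cx': 261.46777134450724, 'cy': 191.5419658860061, 'k1': 0.022102731798797855, 'xyz': array([-0.38295725,  0.52917835,  0.97532047]), 'attitude': array([ 0.21761962, -0.47091277,  0.77050023, -0.37042173])}
pointer [(array([287., 236.]), 0.69, array([0.362, 0.045]))]
spoke_end [(array([259., 231.]), 0.85, array([0.433, 0.098]))]
jig_nib [(
[... 1726 characters left out ...]
]))]
brake_tip [(array([222., 142.]), 0.55, array([0.517, 0.288]))]
jig [(array([236., 183.]), 0.85, array([0.547, 0.073])), (array([272., 166.]), 0.75, array([0.658, 0.14 ])), (array([254., 278.]), 0.58, array([ 0.556, -0.275]))]
pot [(array([205., 211.]), 0.53, array([ 0.453, -0.036]))]
stand [(array([236., 220.]), 0.71, array([ 0.537, -0.019])), (array([232., 217.]), 0.38, array([ 0.527, -0.003])), (array([238., 180.]), 0.37, array([0.557, 0.165]))]
turntable [(array([233., 216.]), 0.85, array([0.528, 0.   ]))]
cutters [(array([184., 312.]), 0.57, array([ 0.393, -0.3  ]))]
tape [(array([315., 210.]), 0.63, array([ 0.766, -0.001]))]
reel [(array([314., 184.]), 0.79, array([0.788, 0.113]))]
```

View pics/scene0.png

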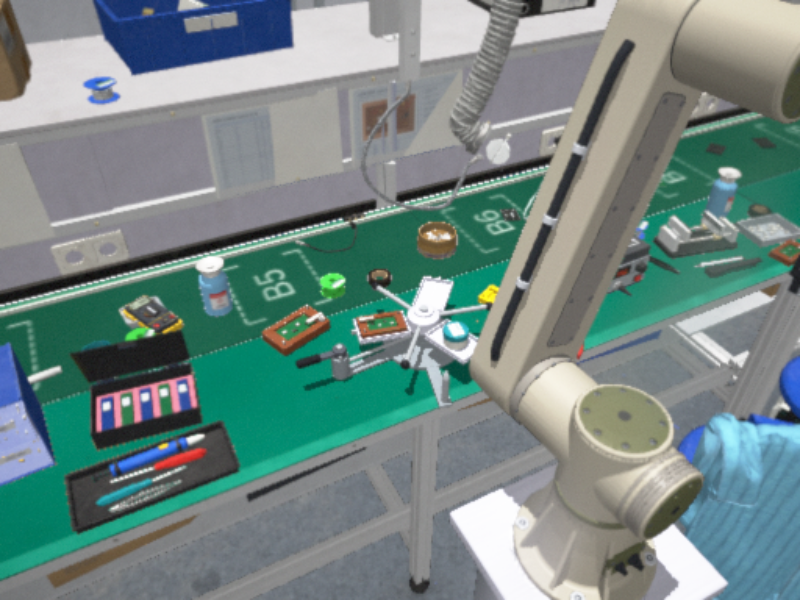

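View pics/side0.png

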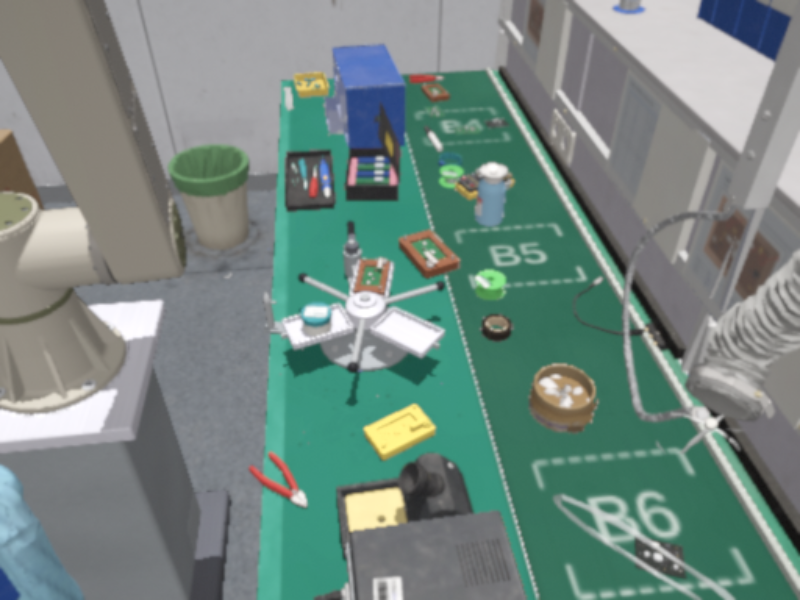

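The scene shows the turntable with the brown jig at about (380,325). The larger brown decoy lies at about (297,328) and is not on the turntable. The brake lever is at about (320,357).

The fit is consistent: the pointer-to-pivot distance measures 219.2 mm against 219.4 mm nominal. The axis is about (0.531, -0.003), the stand yaw about -15.9°, the turntable about 75° and the goal about 164°. I'll go to the spoke at 15° with fingers shut and the tool yawed to 90°.

Call:
{"name": "jog_arm", "arguments": {"increments": [[[0, 0, -0.022, 0, 0, -0.0472, 255], [0, 0, -0.022, 0, 0, -0.0472, 255], [0, 0, -0.022, 0, 0, -0.0472, 255], [0, 0, -0.022, 0, 0, -0.0472, 255], [0, 0, -0.022, 0, 0, -0.0472, 255], [0, 0, -0.022, 0, 0, -0.0472, 255], [0, 0, -0.022, 0, 0, -0.0472, 255], [0, 0, -0.022, 0, 0, -0.0472, 255], [0, 0, -0.022, 0, 0, -0.0472, 255], [0.1356, 0.13, 0, 0, 0, 0, 255], [0.1356, 0.13, 0, 0, 0, 0, 255], [0.1356, 0.13, 0, 0, 0, 0, 255], [0.1356, 0.13, 0, 0, 0, 0, 255], [0.1356, 0.13, 0, 0, 0, 0, 255], [0.1356, 0.13, 0, 0, 0, 0, 255], [0.1356, 0.13, 0, 0, 0, 0, 255], [0.1356, 0.13, 0, 0, 0, 0, 255], [0.1356, 0.13, 0, 0, 0, 0, 255], [0.1356, 0.13, 0, 0, 0, 0, 255], [0.1356, 0.13, 0, 0, 0, 0, 255]]]}}

```text
clock: 3.5
tcp_pos: [0.4933, -0.1843, 0.281]
orientation: [0.0, 0.707, 0.707, 0.0]
wrist_force: [0.3, 0.6, -0.1]
finger_gap: -0.0002
grip_force: 0.0
```

Call:
{"name": "jog_arm", "arguments": {"increments": [[[0.1356, 0.13, 0, 0, 0, 0, 255], [0.1356, 0.13, 0, 0, 0, 0, 255], [0.1356, 0.13, 0, 0, 0, 0, 255], [0.1356, 0.13, 0, 0, 0, 0, 255], [0.1356, 0.13, 0, 0, 0, 0, 255], [0, 0, 0, 0, 0, 0, 255], [0, 0, 0, 0, 0, 0, 255]]]}}

```text
clock: 4.2
tcp_pos: [0.6549, -0.0152, 0.2796]
orientation: [-0.001, 0.706, 0.708, -0.001]
wrist_force: [-0.7, 0.2, 0.3]
finger_gap: -0.0003
grip_force: 0.0
```

```bash
cat > look.py <<'E'
import sys
from h import *
tag=sys.argv[1]
st=env.get_state();print(st['clock'],st['tcp_pos'],st['orientation'],st['joint_pos'].round(2),st['finger_gap'],st['wrist_force'].round(1))
Z=dict(pointer=.09,spoke_end=.072,jig_nib=.062,jig_nest=.06,pot_nest=.06,brake_pivot=.065,brake_tip=.065)
for n in ['wrist','scene','side']:
    c=cams.read_camera(n);T=campose(c,st)
    cv2.imwrite(f'pics/{n}_{tag}.png',cv2.resize(c['pixels'][:,:,::-1],(800,600)))
    for k,z in Z.items():
        print(n,k,[(np.round(d['uv'],0),round(d['conf'],2),np.round(atz(c,T,d['uv'],z)[:2],4)) for d in spotter.landmark_of(k,n)[:3]])
E
python3 look.py 1
```

```text
4.2 [ 0.65488789 -0.01519707  0.27963231] [-5.25283327e-04  7.06094806e-01  7.08116826e-01 -6.40824356e-04] [-0.15  0.48  0.41  1.5  -0.    1.42] -0.00025825767828692475 [-0.7  0.2  0.3]
wrist pointer []
wrist spoke_end [(array([42., 64.]), 0.92, array([0.427 , 0.0988]))]
wrist jig_nib [(array([167.,   8.]), 0.66, array([0.5645, 0.1528]))]
wrist jig_nest [(array([159.,  70.]), 0.47, array([0.5515, 0.0907]))]
wrist pot_nest []
wrist brake_pivot []
wrist brake_tip []
scene pointer []
scene spoke_end [(array([259., 234.]), 0.81, array([0.4233, 0.105 ])), (array([243., 182.]), 0.6, array([0.6722, 0.0385]))]
scene jig_nib [(array([221., 212.]), 0.77, array([0.5716, 0.1635]))]
scene jig_nest [(array([246., 211.]), 0.77, array([0.5423, 0.0895]))]
scene pot_nest []
scene brake_pivot [(array([214., 226.]), 0.47, array([0.5201, 0.2092]))]
scene brake_tip [(array([189., 231.]), 0.5, array([0.536 , 0.2834]))]
side pointer [(array([168., 189.]), 0.6, array([0.3578, 0.0332]))]
side spoke_end [(array([192., 177.]), 0.9, array([0.4211, 0.1004]))]
side jig_nib [(array([244., 166.]), 0.71, array([0.5773, 0.1527]))]
side jig_nest [(array([241., 179.]), 0.88, array([0.5608, 0.0893]))]
side pot_nest [(array([204., 207.]), 0.74, array([ 0.4502, -0.0196]))]
side brake_pivot [(array([225., 159.]), 0.58, array([0.5222, 0.1893]))]
side brake_tip [(array([224., 144.]), 0.54, array([0.5244, 0.2727])), (array([168., 188.]), 0.16, array([0.3528, 0.0706]))]
```

View pics/wrist_1.png

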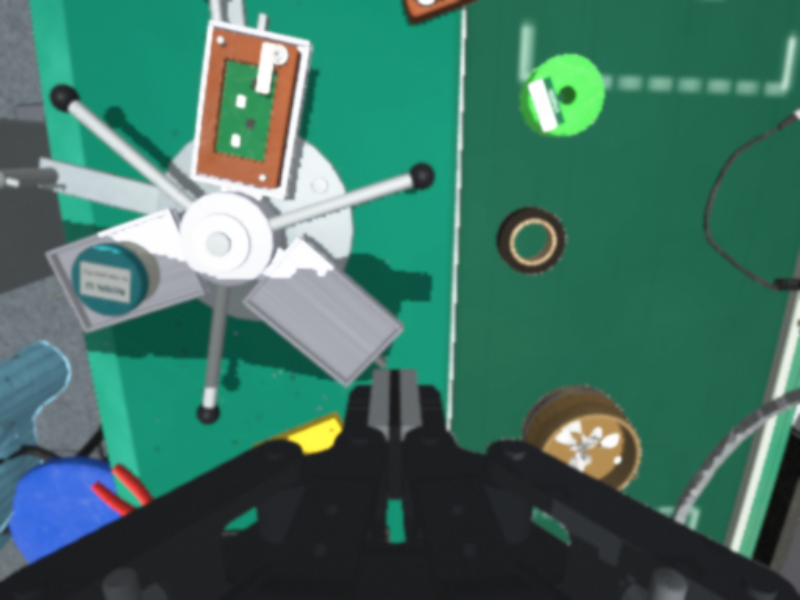

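The wrist picture shows all three spoke balls at (422,176), (62,98) and (207,413), the hub at (218,242) and the jig nib at (263,18). I'll work out the axis and turntable angle from these.

Run:
```python
from h import *
st=env.get_state();c=cams.read_camera('wrist');T=campose(c,st)
s=1/1.5625
B=np.array([atz(c,T,np.array(p)*s,.072)[:2] for p in [(62,98),(207,413),(422,176)]])
print(B,B.mean(0),np.linalg.norm(B-B.mean(0),axis=1))
d=B-B.mean(0);a=np.degrees(np.arctan2(d[:,1],d[:,0]));print((a-np.array([60,180,300]))%360)
print(atz(c,T,np.array((220,242))*s,.103),atz(c,T,np.array((263,18))*s,.062))
```

```text
[[ 0.42458506  0.09971653]
 [ 0.50161327 -0.14248855]
 [ 0.67407267  0.04470381]] [0.53342367 0.00064393] [0.14717752 0.14662472 0.14738865]
[77.68932087 77.46997848 77.39375102]
[0.53849572 0.00345076 0.103     ] [0.56630148 0.14867495 0.062     ]
```

```bash
cat > arc.py <<'E'
import sys,numpy as np
x,y,cx,cy,a1,n=map(float,sys.argv[1:7]);n=int(n);r1=float(sys.argv[7]) if len(sys.argv)>7 else None
a0=np.arctan2(y-cy,x-cx);r=np.hypot(x-cx,y-cy);r1=r1 or r
a=np.linspace(a0,np.radians(a1),n+1);rr=np.linspace(r,r1,n+1);P=np.c_[cx+rr*np.cos(a),cy+rr*np.sin(a)];d=np.diff(P,axis=0)/.25
print(np.degrees(a0),r,P[-1]);print(', '.join(f'[{v[1]:.3f}, {v[0]:.3f}, 0, 0, 0, 0, 255]' for v in d))
E
python3 arc.py .6549 -.0152 .533 .0 82 22
```

```text
-7.107661004265067 0.12284400677281739 [0.55009658 0.1216485 ]
[0.035, 0.003, 0, 0, 0, 0, 255], [0.035, 0.001, 0, 0, 0, 0, 255], [0.035, -0.002, 0, 0, 0, 0, 255], [0.034, -0.004, 0, 0, 0, 0, 255], [0.034, -0.007, 0, 0, 0, 0, 255], [0.034, -0.009, 0, 0, 0, 0, 255], [0.033, -0.011, 0, 0, 0, 0, 255], [0.032, -0.014, 0, 0, 0, 0, 255], [0.031, -0.016, 0, 0, 0, 0, 255], [0.030, -0.018, 0, 0, 0, 0, 255], [0.028, -0.020, 0, 0, 0, 0, 255], [0.027, -0.022, 0, 0, 0, 0, 255], [0.025, -0.024, 0, 0, 0, 0, 255], [0.023, -0.026, 0, 0, 0, 0, 255], [0.022, -0.027, 0, 0, 0, 0, 255], [0.020, -0.029, 0, 0, 0, 0, 255], [0.018, -0.030, 0, 0, 0, 0, 255], [0.015, -0.031, 0, 0, 0, 0, 255], [0.013, -0.032, 0, 0, 0, 0, 255], [0.011, -0.033, 0, 0, 0, 0, 255], [0.008, -0.034, 0, 0, 0, 0, 255], [0.006, -0.034, 0, 0, 0, 0, 255]
```

Call:
{"name": "jog_arm", "arguments": {"increments": [[[0, 0, 0.114, 0, 0, 0, 255], [0, 0, 0.114, 0, 0, 0, 255], [0, 0, 0.114, 0, 0, 0, 255], [0, 0, 0.114, 0, 0, 0, 255], [0, 0, 0.114, 0, 0, 0, 255], [0, 0, 0.114, 0, 0, 0, 255], [0, 0, 0.114, 0, 0, 0, 255], [0, 0, 0.114, 0, 0, 0, 255], [0, 0, 0, 0, 0, 0, 255], [0, 0, 0, 0, 0, 0, 255]]]}}

```text
clock: 6.45
tcp_pos: [0.6543, -0.0163, 0.0528]
orientation: [-0.0, 0.707, 0.707, -0.0]
wrist_force: [0.9, -0.3, -0.0]
finger_gap: 0.0002
grip_force: 0.0
```

Call:
{"name": "jog_arm", "arguments": {"increments": [[[0.035, 0.003, 0, 0, 0, 0, 255], [0.035, 0.001, 0, 0, 0, 0, 255], [0.035, -0.002, 0, 0, 0, 0, 255], [0.034, -0.004, 0, 0, 0, 0, 255], [0.034, -0.007, 0, 0, 0, 0, 255], [0.034, -0.009, 0, 0, 0, 0, 255], [0.033, -0.011, 0, 0, 0, 0, 255], [0.032, -0.014, 0, 0, 0, 0, 255], [0.031, -0.016, 0, 0, 0, 0, 255], [0.03, -0.018, 0, 0, 0, 0, 255], [0.028, -0.02, 0, 0, 0, 0, 255]]]}}

```text
clock: 7.55
tcp_pos: [0.63, 0.0745, 0.0527]
orientation: [0.0, 0.707, 0.707, 0.0]
wrist_force: [-0.5, -3.0, -0.2]
finger_gap: -0.0001
grip_force: 1.2
```

Call:
{"name": "jog_arm", "arguments": {"increments": [[[0.027, -0.022, 0, 0, 0, 0, 255], [0.025, -0.024, 0, 0, 0, 0, 255], [0.023, -0.026, 0, 0, 0, 0, 255], [0.022, -0.027, 0, 0, 0, 0, 255], [0.02, -0.029, 0, 0, 0, 0, 255], [0.018, -0.03, 0, 0, 0, 0, 255], [0.015, -0.031, 0, 0, 0, 0, 255], [0.013, -0.032, 0, 0, 0, 0, 255], [0.011, -0.033, 0, 0, 0, 0, 255], [0.008, -0.034, 0, 0, 0, 0, 255], [0.006, -0.034, 0, 0, 0, 0, 255], [0, 0, 0, 0, 0, 0, 255], [0, 0, 0, 0, 0, 0, 255]]]}}

```text
clock: 8.85
tcp_pos: [0.5488, 0.1213, 0.0526]
orientation: [-0.001, 0.707, 0.707, -0.0]
wrist_force: [-0.3, 0.0, 1.0]
finger_gap: -0.0002
grip_force: 0.0
```

```bash
python3 look.py 2
```

```text
8.85 [0.54881931 0.12127484 0.0525822 ] [-6.91327543e-04  7.06770742e-01  7.07442281e-01 -2.46302895e-04] [ 0.07  0.41 -0.28  0.89  0.    1.64] -0.00019693462464712806 [-0.3  0.   1. ]
wrist pointer []
wrist spoke_end []
wrist jig_nib []
wrist jig_nest [(array([186.,  97.]), 0.41, array([0.5211, 0.1966]))]
wrist pot_nest []
wrist brake_pivot [(array([186.,  96.]), 0.68, array([0.522 , 0.1969]))]
wrist brake_tip []
scene pointer []
scene spoke_end []
scene jig_nib []
scene jig_nest []
scene pot_nest [(array([212., 185.]), 0.38, array([0.7203, 0.1356]))]
scene brake_pivot [(array([365., 216.]), 0.72, array([ 0.3482, -0.2355])), (array([215., 229.]), 0.69, array([0.5056, 0.2106]))]
scene brake_tip [(array([187., 232.]), 0.46, array([0.531 , 0.2916]))]
side pointer [(array([170., 186.]), 0.93, array([0.3616, 0.0467]))]
side spoke_end [(array([189., 219.]), 0.61, array([ 0.4119, -0.0747])), (array([172., 187.]), 0.15, array([0.3643, 0.0628]))]
side jig_nib [(array([188., 185.]), 0.9, array([0.4081, 0.0789]))]
side jig_nest [(array([206., 192.]), 0.88, array([0.4585, 0.0424]))]
side pot_nest [(array([238., 219.]), 0.91, array([ 0.5372, -0.0776]))]
side brake_pivot [(array([225., 158.]), 0.45, array([0.5225, 0.194 ]))]
side brake_tip []
```

```bash
python3 arc.py .5488 .1213 .533 .0 91 4; python3 -c "
print((.50-.5309-.0104)/.25/8,(-.07-.1228)/.25/8)"
```

```text
82.5786889129991 0.12232469088454709 [0.53086514 0.12230606]
[0.002, -0.018, 0, 0, 0, 0, 255], [0.001, -0.018, 0, 0, 0, 0, 255], [0.001, -0.018, 0, 0, 0, 0, 255], [0.000, -0.018, 0, 0, 0, 0, 255]
-0.02065000000000002 -0.09640000000000001
```

Call:
{"name": "jog_arm", "arguments": {"increments": [[[0.002, -0.018, 0, 0, 0, 0, 255], [0.001, -0.018, 0, 0, 0, 0, 255], [0.001, -0.018, 0, 0, 0, 0, 255], [0, -0.018, 0, 0, 0, 0, 255], [0, 0, 0, 0, 0, 0, 255], [0, 0.04, 0, 0, 0, 0, 255], [0, 0.02, -0.06, 0, 0, 0, 255], [0, 0, -0.12, 0, 0, 0, 255], [0, 0, -0.12, 0, 0, 0, 255], [0, 0, -0.12, 0, 0, 0, 255], [0, 0, -0.12, 0, 0, 0, 255], [0, 0, -0.12, 0, 0, 0, 255], [0, 0, -0.12, 0, 0, 0, 255], [0, 0, -0.12, 0, 0, 0, 255], [0, 0, -0.06, 0, 0, 0, 255]]]}}

```text
clock: 11.55
tcp_pos: [0.5478, 0.1222, 0.2956]
orientation: [0.001, 0.707, 0.707, 0.001]
wrist_force: [0.8, -1.1, 0.2]
finger_gap: 0.0004
grip_force: 0.0
```

Call:
{"name": "jog_arm", "arguments": {"increments": [[[-0.0964, -0.026, 0, 0, 0, 0, 255], [-0.0964, -0.026, 0, 0, 0, 0, 255], [-0.0964, -0.026, 0, 0, 0, 0, 255], [-0.0964, -0.026, 0, 0, 0, 0, 255], [-0.0964, -0.026, 0, 0, 0, 0, 255], [-0.0964, -0.026, 0, 0, 0, 0, 255], [-0.0964, -0.026, 0, 0, 0, 0, 255], [-0.0964, -0.026, 0, 0, 0, 0, 255], [0, 0, 0, 0, 0, 0, 255], [0, 0, 0, 0, 0, 0, 255], [0, 0, 0, 0, 0, 0, 255]]]}}

```text
clock: 12.65
tcp_pos: [0.4951, -0.0704, 0.2927]
orientation: [-0.0, 0.707, 0.707, 0.0]
wrist_force: [-0.2, 1.4, -0.3]
finger_gap: 0.0003
grip_force: 0.0
```

```bash
python3 look.py 3|grep -v scene
```

```text
12.65 [ 0.49514221 -0.07035643  0.29271005] [-2.38543833e-04  7.06736146e-01  7.07477172e-01  1.18851499e-04] [-0.3   0.16 -0.01  1.41  0.    1.27] 0.0003431340887258057 [-0.2  1.4 -0.3]
wrist pointer [(array([124.,  59.]), 0.91, array([0.3619, 0.0463]))]
wrist spoke_end [(array([194., 185.]), 0.78, array([ 0.4251, -0.0946]))]
wrist jig_nib [(array([159.,  54.]), 0.69, array([0.3907, 0.0549]))]
wrist jig_nest []
wrist pot_nest []
wrist brake_pivot []
wrist brake_tip []
side pointer [(array([168., 189.]), 0.96, array([0.3561, 0.033 ]))]
side spoke_end [(array([192., 225.]), 0.69, array([ 0.4189, -0.0969]))]
side jig_nib [(array([182., 195.]), 0.75, array([0.3911, 0.0369])), (array([316., 210.]), 0.24, array([ 0.7471, -0.0693]))]
side jig_nest [(array([205., 194.]), 0.59, array([0.4546, 0.035 ])), (array([225., 159.]), 0.29, array([0.5211, 0.1943]))]
side pot_nest [(array([244., 222.]), 0.6, array([ 0.5524, -0.0881]))]
side brake_pivot [(array([223., 158.]), 0.7, array([0.5156, 0.197 ])), (array([202., 196.]), 0.7, array([0.4475, 0.0208]))]
side brake_tip [(array([224., 145.]), 0.57, array([0.5238, 0.2681]))]
```

View pics/wrist_3.png

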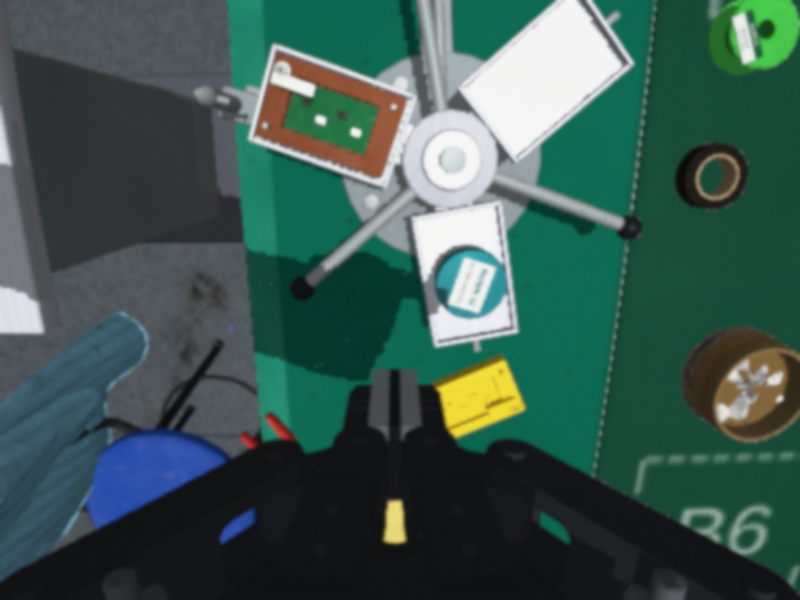

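The wrist picture shows the jig nest almost at the pointer, with the post at about (205,95), balls at (302,288) and (631,227), and the pot nest's nib at (478,347). I'll crop around the pointer.

Run:
```python
from h import *
from scipy.optimize import least_squares
st=env.get_state();c=cams.read_camera('wrist');T=campose(c,st)
cv2.imwrite('pics/crop3.png',cv2.resize(c['pixels'][20:110,110:230,::-1],None,fx=6,fy=6,interpolation=cv2.INTER_CUBIC))
np.savez('w3.npz',T=T,**{k:c[k] for k in ('fx','fy','cx','cy','k1')})
s=1/1.5625
obs=[((302,288),60,.146,.072),((631,227),180,.146,.072),((478,349),120,.153,.062)]
W=[atz(c,T,np.array(p)*s,z)[:2] for p,_,_,z in obs]
f=lambda v:np.concatenate([v[:2]+r*np.array([np.cos(v[2]+np.radians(a)),np.sin(v[2]+np.radians(a))])-w for (_,a,r,_),w in zip(obs,W)])
s1=least_squares(f,[.533,0,2.7]);print(s1.x,np.degrees(s1.x[2]),f(s1.x).round(4))
print(atz(c,T,np.array((453,159))*s,.103))
```

```text
[5.35038498e-01 1.18445433e-03 2.80870070e+00] 160.92669594007157 [ 0.001   0.     -0.0007 -0.0001 -0.0003  0.0001]
[0.53351835 0.00174401 0.103     ]
```

View pics/crop3.png

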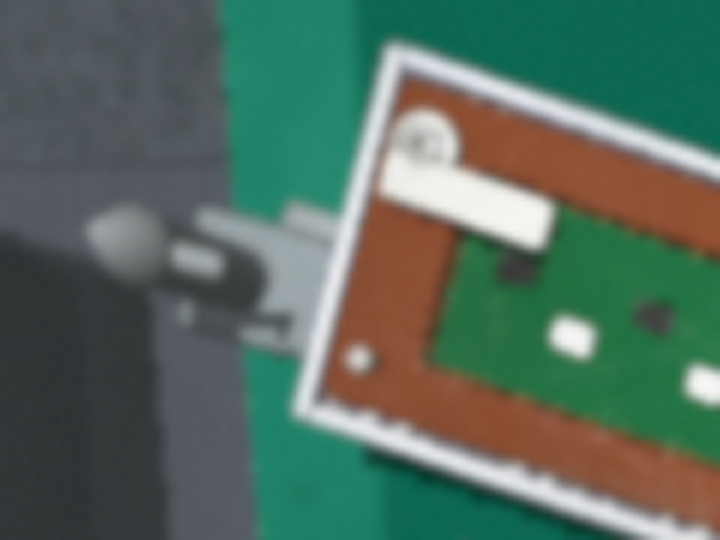

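Run:
```python
from h import *
c=dict(np.load('w3.npz'));T=c['T'];C=np.array([.5345,.0012])
for n,p,z in [('posttop',(128,243),.092),('postface',(110,238),.092),('nibP',(220,265),.085),('jignib',(287,208),.062),('jignibroot',(340,228),.062),('corner1',(390,50),.069),('corner2',(305,412),.069)]:
    w=atz(c,T,np.array(p)/6+[110,20],z)[:2];d=w-C;print(n,w.round(4),np.hypot(*d).round(4),np.degrees(np.arctan2(d[1],d[0])).round(2))
```

```text
posttop [0.3695 0.0437] 0.1704 165.54
postface [0.3664 0.0446] 0.1736 165.51
nibP [0.3831 0.0406] 0.1564 165.4
jignib [0.3892 0.053 ] 0.1542 160.38
jignibroot [0.399  0.0493] 0.1438 160.45
corner1 [0.4117 0.0785] 0.1452 147.81
corner2 [0.392  0.0161] 0.1433 174.02
```

The turntable stands at about 160.8° and the post bears about 165.4° from the axis in the same picture, so about +4.5° is left. I'll go back down behind the spoke.

Call:
{"name": "jog_arm", "arguments": {"increments": [[[0.0962, 0.0265, 0, 0, 0, 0, 255], [0.0962, 0.0265, 0, 0, 0, 0, 255], [0.0962, 0.0265, 0, 0, 0, 0, 255], [0.0962, 0.0265, 0, 0, 0, 0, 255], [0.0962, 0.0265, 0, 0, 0, 0, 255], [0.0962, 0.0265, 0, 0, 0, 0, 255], [0.0962, 0.0265, 0, 0, 0, 0, 255], [0.0962, 0.0265, 0, 0, 0, 0, 255], [0, 0, 0, 0, 0, 0, 255], [0, 0, 0.12, 0, 0, 0, 255], [0, 0, 0.12, 0, 0, 0, 255], [0, 0, 0.12, 0, 0, 0, 255], [0, 0, 0.12, 0, 0, 0, 255], [0, 0, 0.12, 0, 0, 0, 255], [0, 0, 0.12, 0, 0, 0, 255], [0, 0, 0.12, 0, 0, 0, 255], [0, 0, 0.12, 0, 0, 0, 255], [0, 0, 0, 0, 0, 0, 255], [0, 0, 0, 0, 0, 0, 255]]]}}

```text
clock: 15.8
tcp_pos: [0.5474, 0.1209, 0.0529]
orientation: [-0.0, 0.707, 0.707, -0.001]
wrist_force: [0.6, -0.7, 1.5]
finger_gap: 0.0001
grip_force: 0.0
```

Call:
{"name": "jog_arm", "arguments": {"increments": [[[0.001, -0.017, 0, 0, 0, 0, 255], [0.001, -0.017, 0, 0, 0, 0, 255], [0.001, -0.017, 0, 0, 0, 0, 255], [0, -0.017, 0, 0, 0, 0, 255], [0, -0.01, 0, 0, 0, 0, 255], [0, -0.01, 0, 0, 0, 0, 255], [0, -0.01, 0, 0, 0, 0, 255], [0, -0.006, 0, 0, 0, 0, 255], [0, 0, 0, 0, 0, 0, 255], [0, 0, 0, 0, 0, 0, 255]]]}}

```text
clock: 16.8
tcp_pos: [0.5217, 0.1223, 0.0527]
orientation: [-0.0, 0.707, 0.707, -0.0]
wrist_force: [1.9, -0.5, 0.6]
finger_gap: -0.0001
grip_force: 0.8
```

Call:
{"name": "jog_arm", "arguments": {"increments": [[[0, 0.04, 0, 0, 0, 0, 255], [0, 0.02, -0.06, 0, 0, 0, 255], [0, 0, -0.12, 0, 0, 0, 255], [0, 0, -0.12, 0, 0, 0, 255], [0, 0, -0.12, 0, 0, 0, 255], [0, 0, -0.12, 0, 0, 0, 255], [0, 0, -0.12, 0, 0, 0, 255], [0, 0, -0.12, 0, 0, 0, 255], [0, 0, -0.12, 0, 0, 0, 255], [-0.12, -0.06, -0.06, 0, 0, 0, 255], [-0.12, -0.06, 0, 0, 0, 0, 255], [-0.12, -0.06, 0, 0, 0, 0, 255], [-0.12, -0.06, 0, 0, 0, 0, 255], [-0.12, -0.06, 0, 0, 0, 0, 255], [-0.12, -0.06, 0, 0, 0, 0, 255], [0, 0, 0, 0, 0, 0, 255], [0, 0, 0, 0, 0, 0, 255], [0, 0, 0, 0, 0, 0, 255]]]}}

```text
clock: 18.6
tcp_pos: [0.4472, -0.0574, 0.2926]
orientation: [-0.0, 0.707, 0.707, 0.0]
wrist_force: [0.0, -0.2, -0.6]
finger_gap: 0.0
grip_force: 0.0
```

Run:
```python
from h import *
st=env.get_state();c=cams.read_camera('wrist');T=campose(c,st);print(st['clock'],st['tcp_pos'])
for k,z in dict(pointer=.09,spoke_end=.072,jig_nib=.062,jig_nest=.06,pot_nest=.06).items(): print(k,[(np.round(d['uv'],1),round(d['conf'],2),np.round(atz(c,T,d['uv'],z)[:2],4)) for d in spotter.landmark_of(k,'wrist')[:2]])
np.savez('w4.npz',T=T,**{k:c[k] for k in ('fx','fy','cx','cy','k1')})
cv2.imwrite('pics/wrist_4.png',cv2.resize(c['pixels'][:300,90:490,::-1],(800,600),interpolation=cv2.INTER_CUBIC))
```

```text
18.6 [ 0.44715726 -0.05735319  0.2925797 ]
pointer [(array([173.4,  72.4]), 0.77, array([0.3645, 0.0453])), (array([338.3, 182.8]), 0.66, array([ 0.546 , -0.0738]))]
spoke_end [(array([238.4, 202.6]), 0.88, array([ 0.4302, -0.1039]))]
jig_nib [(array([200.5,  77.8]), 0.6, array([0.3883, 0.0416]))]
jig_nest [(array([478.4, 124.1]), 0.41, array([ 0.7223, -0.0071]))]
pot_nest [(array([337.4, 182.2]), 0.27, array([ 0.5534, -0.0809]))]
```

View pics/wrist_4.png

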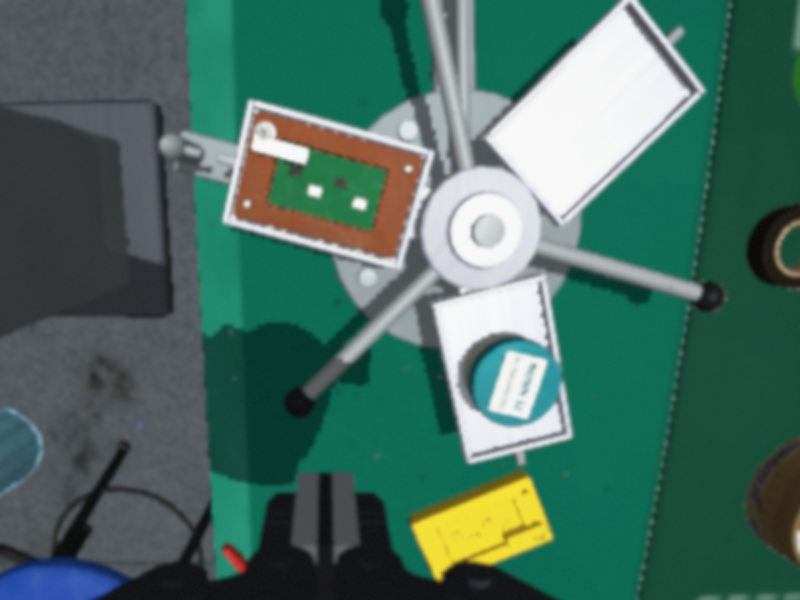

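The picture shows the balls at (300,401) and (709,296), the nibs at (520,464) and (682,32), and the post top at (172,147). The jig looks close to square with the post.

Run:
```python
from h import *
from scipy.optimize import least_squares
c=dict(np.load('w4.npz'));T=c['T']
g=lambda p,z:atz(c,T,np.array(p)/2+[90,0],z)[:2]
obs=[((300,401),60,.146,.072),((709,296),180,.146,.072),((520,464),120,.153,.062),((682,32),240,.153,.062)]
W=[g(p,z) for p,_,_,z in obs]
f=lambda v:np.concatenate([v[:2]+r*np.array([np.cos(v[2]+np.radians(a)),np.sin(v[2]+np.radians(a))])-w for (_,a,r,_),w in zip(obs,W)])
s=least_squares(f,[.533,0,2.7]);print(s.x[:2],np.degrees(s.x[2]),f(s.x).round(4))
for n,p,z in [('post',(172,147),.092),('nib',(192,151),.09),('c1',(251,102),.069),('c2',(227,222),.069),('c3',(432,152),.069),('c4',(402,268),.069),('net',(2*83.4,144.8),.09),('jignib',(221,155.6),.062)]:
    w=g(p,z);d=w-s.x[:2];print(n,w.round(4),np.hypot(*d).round(4),np.degrees(np.arctan2(d[1],d[0])).round(2))
a=g((251,102),.069)-g((432,152),.069);b=g((227,222),.069)-g((402,268),.069);print([np.degrees(np.arctan2(v[1],v[0])) for v in(a,b)])
```

```text
[0.53555055 0.00168953] 164.95822281938305 [ 0.0001 -0.0003  0.0003 -0.0011  0.      0.0014 -0.0004  0.    ]
post [0.3676 0.044 ] 0.1732 165.86
nib [0.3776 0.0421] 0.1631 165.66
c1 [0.4069 0.0689] 0.1452 152.42
c2 [0.3914 0.0051] 0.1442 178.66
c3 [0.5066 0.0432] 0.0506 124.86
c4 [ 0.4921 -0.0208] 0.049 -152.62
net [0.3645 0.0453] 0.1766 165.7
jignib [0.3883 0.0416] 0.1526 164.84
[np.float64(165.5531323233255), np.float64(165.58068957357617)]
```

```bash
python3 -c "
from h import *
c=cams.read_camera('wrist');print(np.array(c['mount']).round(3))"
```

```text
[[ 0.001 -0.957 -0.291  0.074]
 [ 1.     0.001  0.001 -0.   ]
 [-0.001 -0.291  0.957 -0.142]
 [ 0.     0.     0.     1.   ]]
```

Call:
{"name": "jog_arm", "arguments": {"increments": [[[0.026, -0.075, 0.112, 0, 0, 0, 255], [0.026, -0.075, 0.112, 0, 0, 0, 255], [0.026, -0.075, 0.112, 0, 0, 0, 255], [0.026, -0.075, 0.112, 0, 0, 0, 255], [0, 0, 0, 0, 0, 0, 255], [0, 0, 0, 0, 0, 0, 255], [0, 0, 0, 0, 0, 0, 255]]]}}

```text
clock: 19.65
tcp_pos: [0.3744, -0.0326, 0.1827]
orientation: [0.002, 0.707, 0.707, 0.001]
wrist_force: [-0.7, -0.4, 1.2]
finger_gap: -0.0003
grip_force: 0.0
```

Run:
```python
from h import *
st=env.get_state();c=cams.read_camera('wrist');T=campose(c,st);print(st['clock'],st['tcp_pos'])
np.savez('w5.npz',T=T,**{k:c[k] for k in ('fx','fy','cx','cy','k1')})
cv2.imwrite('pics/wrist_5.png',cv2.resize(c['pixels'][:180,200:440,::-1],(800,600),interpolation=cv2.INTER_CUBIC))
for p in [(.364,.0455,.092),(.5345,.001,.072)]: print(proj(c,T,p))
```

```text
19.65 [ 0.37441928 -0.03264733  0.18273954]
[237.34490547  94.14149463]
[443.08643059 152.56122482]
```

View pics/wrist_5.png

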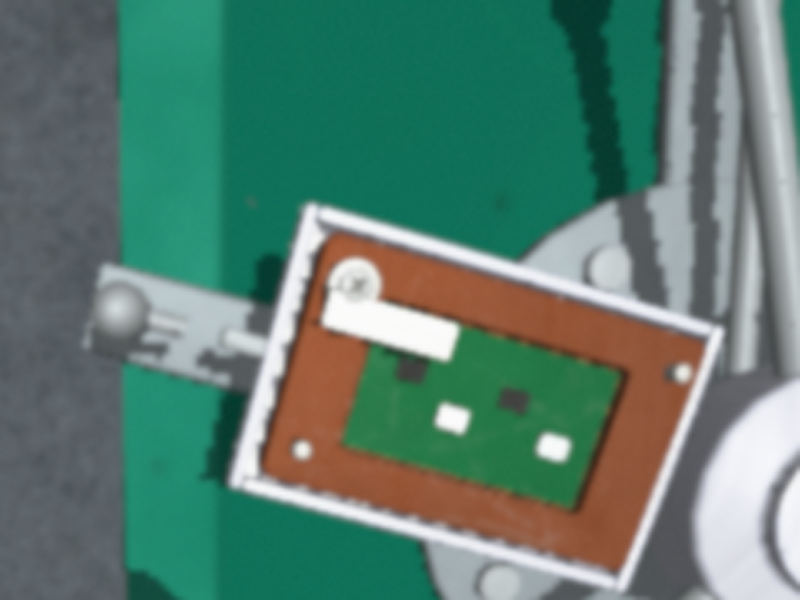

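The post top is at (120,309), the pointer nib tip at (183,326) and the jig nib at (226,338) to (262,347). They line up to the eye, so I'll check with numbers.

Run:
```python
from h import *
c=dict(np.load('w5.npz'));T=c['T']
g=lambda p,z:atz(c,T,np.array(p)/(10/3)+[200,0],z)[:2]
A=lambda v:np.degrees(np.arctan2(v[1],v[0])).round(2)
P=g((120,309),.092);N=g((183,326),.09);J=g((228,339),.062)
c1,c2,c3,c4=[g(p,.069) for p in [(312,210),(237,482),(718,330),(620,584)]]
print(P,N,J,A(P-N),np.linalg.norm(P-J),A(c1-c3),A(c2-c4),A(c1-c2)+90, A((c1+c2)/2-(c3+c4)/2))
m=(c1+c2)/2;k=(c3+c4)/2;u=(m-k)/np.linalg.norm(m-k);n=np.array([-u[1],u[0]])
print('post off tray centreline mm',1e3*(P-m)@n,'jignib',1e3*(J-m)@n,'len',np.linalg.norm(m-k))
```

```text
[0.3630494 0.0464927] [0.37659591 0.04299358] [0.387944   0.04013518] 165.52 0.02569356275494048 165.59 165.49 165.51999999999998 165.54
post off tray centreline mm 0.28610290295962526 jignib 0.22579399638919914 len 0.10229113485859805
```

It is aligned to about 0.3 mm and 0.1°. Now the brake: the pivot is at about (0.5235, 0.196), the lever at about 89° in world and its stop at about 155.7°. I'll go down on its right-hand side.

Call:
{"name": "jog_arm", "arguments": {"increments": [[[0, 0, -0.15, 0, 0, 0, 255], [0, 0, -0.15, 0, 0, 0, 255], [0.149, 0.098, 0, 0, 0, 0, 255], [0.149, 0.098, 0, 0, 0, 0, 255], [0.149, 0.098, 0, 0, 0, 0, 255], [0.149, 0.098, 0, 0, 0, 0, 255], [0.149, 0.098, 0, 0, 0, 0, 255], [0.149, 0.098, 0, 0, 0, 0, 255], [0.149, 0.098, 0, 0, 0, 0, 255], [0.149, 0.098, 0, 0, 0, 0, 255], [0, 0, 0, 0, 0, 0, 255], [0, 0, 0, 0, 0, 0, 255]]]}}

```text
clock: 20.9
tcp_pos: [0.5689, 0.2673, 0.2554]
orientation: [0.0, 0.706, 0.708, -0.0]
wrist_force: [0.0, -0.9, 0.1]
finger_gap: -0.0003
grip_force: 0.0
```

Run:
```python
from h import *
st=env.get_state();c=cams.read_camera('wrist');T=campose(c,st);print(st['clock'],st['tcp_pos'])
for k,z in dict(brake_pivot=.065,brake_tip=.065,jig=.0).items(): print(k,[(np.round(d['uv'],1),round(d['conf'],2),np.round(atz(c,T,d['uv'],z)[:2],4)) for d in spotter.landmark_of(k,'wrist')[:2]])
cv2.imwrite('pics/wrist_6.png',cv2.resize(c['pixels'][:,:,::-1],(800,600)))
print(proj(c,T,(.57,.266,.05))*1.5625,proj(c,T,(.5235,.196,.065))*1.5625)
```

```text
20.9 [0.56885827 0.26725856 0.25538522]
brake_pivot [(array([211.3, 230. ]), 0.72, array([0.5217, 0.197 ]))]
brake_tip [(array([163.2, 345.8]), 0.73, array([0.4504, 0.0281]))]
jig [(array([334.7, 186.1]), 0.89, array([0.6786, 0.2323])), (array([161.9, 342.9]), 0.56, array([ 0.4258, -0.0273]))]
[395.58507838 263.94020862] [332.61167857 360.68553874]
```

View pics/wrist_6.png

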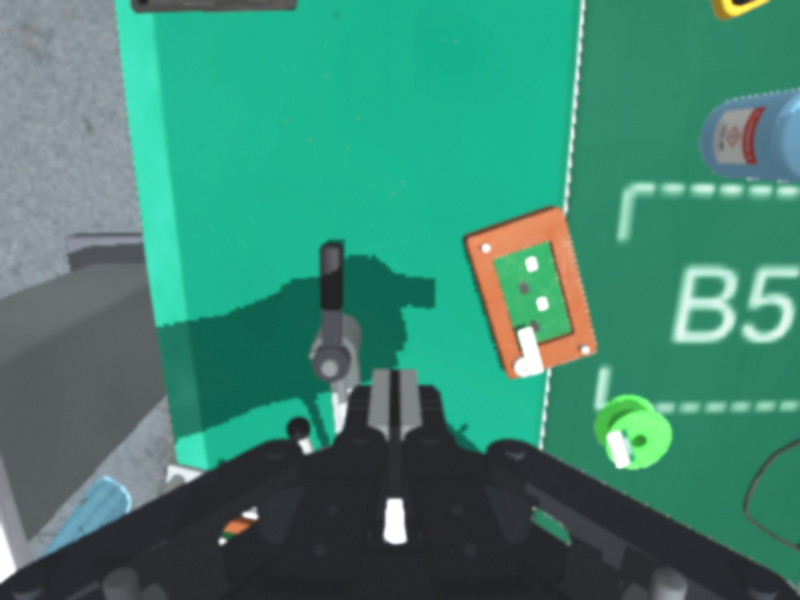

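The lever runs from the pivot at (332,360) to its tip at (332,243). The landing spot (395,264) is clear of both the lever and the decoy.

Call:
{"name": "jog_arm", "arguments": {"increments": [[[0, 0, 0.135, 0, 0, 0, 255], [0, 0, 0.135, 0, 0, 0, 255], [0, 0, 0.135, 0, 0, 0, 255], [0, 0, 0.135, 0, 0, 0, 255], [0, 0, 0.135, 0, 0, 0, 255], [0, 0, 0.135, 0, 0, 0, 255], [0, 0, 0, 0, 0, 0, 255], [0, 0, 0, 0, 0, 0, 255]]]}}

```text
clock: 21.9
tcp_pos: [0.5675, 0.2654, 0.0542]
orientation: [-0.0, 0.707, 0.707, -0.0]
wrist_force: [0.6, 0.4, 1.3]
finger_gap: -0.0
grip_force: 0.0
```

```bash
python3 arc.py .569 .2668 .5235 .196 126 14 .0735;python3 arc.py .4803 .2555 .5235 .196 142 8
```

```text
57.27295474868539 0.08415990731934057 [0.48029778 0.25546275]
[0.012, -0.026, 0, 0, 0, 0, 255], [0.009, -0.027, 0, 0, 0, 0, 255], [0.007, -0.027, 0, 0, 0, 0, 255], [0.005, -0.028, 0, 0, 0, 0, 255], [0.002, -0.028, 0, 0, 0, 0, 255], [-0.000, -0.028, 0, 0, 0, 0, 255], [-0.003, -0.027, 0, 0, 0, 0, 255], [-0.005, -0.027, 0, 0, 0, 0, 255], [-0.007, -0.026, 0, 0, 0, 0, 255], [-0.009, -0.025, 0, 0, 0, 0, 255], [-0.011, -0.024, 0, 0, 0, 0, 255], [-0.013, -0.022, 0, 0, 0, 0, 255], [-0.015, -0.021, 0, 0, 0, 0, 255], [-0.017, -0.019, 0, 0, 0, 0, 255]
125.98154135447271 0.07352883788011338 [0.46555849 0.24126887]
[-0.006, -0.008, 0, 0, 0, 0, 255], [-0.006, -0.008, 0, 0, 0, 0, 255], [-0.007, -0.008, 0, 0, 0, 0, 255], [-0.007, -0.008, 0, 0, 0, 0, 255], [-0.007, -0.007, 0, 0, 0, 0, 255], [-0.008, -0.007, 0, 0, 0, 0, 255], [-0.008, -0.007, 0, 0, 0, 0, 255], [-0.008, -0.006, 0, 0, 0, 0, 255]
```

Call:
{"name": "jog_arm", "arguments": {"increments": [[[0.012, -0.026, 0.004, 0, 0, 0, 255], [0.009, -0.027, 0, 0, 0, 0, 255], [0.007, -0.027, 0, 0, 0, 0, 255], [0.005, -0.028, 0, 0, 0, 0, 255], [0.002, -0.028, 0, 0, 0, 0, 255], [0, -0.028, 0, 0, 0, 0, 255], [-0.003, -0.027, 0, 0, 0, 0, 255], [-0.005, -0.027, 0, 0, 0, 0, 255], [-0.007, -0.026, 0, 0, 0, 0, 255], [-0.009, -0.025, 0, 0, 0, 0, 255], [-0.011, -0.024, 0, 0, 0, 0, 255], [-0.013, -0.022, 0, 0, 0, 0, 255], [-0.015, -0.021, 0, 0, 0, 0, 255], [-0.017, -0.019, 0, 0, 0, 0, 255], [0, 0, 0, 0, 0, 0, 255]]]}}

```text
clock: 23.4
tcp_pos: [0.4777, 0.2543, 0.0521]
orientation: [-0.0, 0.707, 0.707, -0.001]
wrist_force: [-0.2, 0.6, -0.4]
finger_gap: 0.0
grip_force: 0.0
```

Call:
{"name": "jog_arm", "arguments": {"increments": [[[-0.006, -0.008, 0, 0, 0, 0, 255], [-0.006, -0.008, 0, 0, 0, 0, 255], [-0.007, -0.008, 0, 0, 0, 0, 255], [-0.007, -0.008, 0, 0, 0, 0, 255], [0, 0, 0, 0, 0, 0, 255]]]}}

```text
clock: 23.9
tcp_pos: [0.4706, 0.2482, 0.0522]
orientation: [-0.0, 0.707, 0.707, -0.0]
wrist_force: [1.3, -0.1, 0.3]
finger_gap: 0.0001
grip_force: 0.2
```

Call:
{"name": "jog_arm", "arguments": {"increments": [[[-0.007, -0.007, 0, 0, 0, 0, 255], [-0.008, -0.007, 0, 0, 0, 0, 255], [0, 0, 0, 0, 0, 0, 255]]]}}

```text
clock: 24.2
tcp_pos: [0.4671, 0.2444, 0.0522]
orientation: [-0.0, 0.707, 0.707, -0.0]
wrist_force: [0.7, 1.6, 0.3]
finger_gap: 0.0002
grip_force: 0.3
```

Call:
{"name": "jog_arm", "arguments": {"increments": [[[-0.008, -0.006, 0, 0, 0, 0, 255], [-0.008, -0.006, 0, 0, 0, 0, 255], [0, 0, 0, 0, 0, 0, 255]]]}}

```text
clock: 24.5
tcp_pos: [0.4667, 0.2435, 0.0527]
orientation: [-0.001, 0.707, 0.708, 0.004]
wrist_force: [6.4, 10.6, -6.3]
finger_gap: 0.0
grip_force: 6.0
```

The force rose to about 12 N with hardly any motion, so the lever is on its stop. I'll back off, raise and check.

Call:
{"name": "jog_arm", "arguments": {"increments": [[[0, 0, 0, 0, 0, 0, 255], [0.04, 0.02, 0, 0, 0, 0, 255], [0.06, 0.03, 0, 0, 0, 0, 255], [0.03, 0.01, -0.06, 0, 0, 0, 255], [0, 0, -0.12, 0, 0, 0, 255], [0, 0, -0.12, 0, 0, 0, 255], [0, 0, -0.12, 0, 0, 0, 255], [0, 0, -0.12, 0, 0, 0, 255], [0, 0, -0.12, 0, 0, 0, 255], [0, 0, -0.12, 0, 0, 0, 255], [0, 0, -0.12, 0, 0, 0, 255], [-0.14, 0, -0.06, 0, 0, 0, 255], [-0.14, 0, 0, 0, 0, 0, 255], [-0.14, 0, 0, 0, 0, 0, 255], [-0.14, 0, 0, 0, 0, 0, 255], [-0.14, 0, 0, 0, 0, 0, 255], [0, 0, 0, 0, 0, 0, 255], [0, 0, 0, 0, 0, 0, 255], [0, 0, 0, 0, 0, 0, 255]]]}}

```text
clock: 26.4
tcp_pos: [0.4792, 0.0987, 0.2921]
orientation: [-0.0, 0.707, 0.707, -0.0]
wrist_force: [0.3, -0.6, 0.8]
finger_gap: -0.0001
grip_force: 0.0
```

Run:
```python
from h import *
st=env.get_state();c=cams.read_camera('wrist');T=campose(c,st);print(st['clock'],st['tcp_pos'],st['wrist_force'])
for k,z in dict(pointer=.09,jig_nib=.062,brake_pivot=.065,brake_tip=.065).items(): print(k,[(np.round(d['uv'],1),round(d['conf'],2),np.round(atz(c,T,d['uv'],z)[:2],4)) for d in spotter.landmark_of(k,'wrist')[:2]])
cv2.imwrite('pics/wrist_7.png',cv2.resize(c['pixels'][:,:,::-1],(800,600)))
p=np.array([.5235,.196,.065]);a=np.radians(155.7)
print('expected tip',proj(c,T,p+.088*np.array([np.cos(a),np.sin(a),0]))*1.5625)
```

```text
26.4 [0.47921802 0.0987351  0.29210017] [ 0.32128789 -0.61936081  0.84249298]
pointer [(array([151.6, 213.2]), 0.63, array([0.36  , 0.0447]))]
jig_nib [(array([179.7, 206.5]), 0.89, array([0.3872, 0.0435]))]
brake_pivot [(array([291.5,  77. ]), 0.61, array([0.5229, 0.1982]))]
brake_tip [(array([218.5,  45.5]), 0.92, array([0.4419, 0.231 ]))]
expected tip [343.37842665  69.28049399]
```

View pics/wrist_7.png

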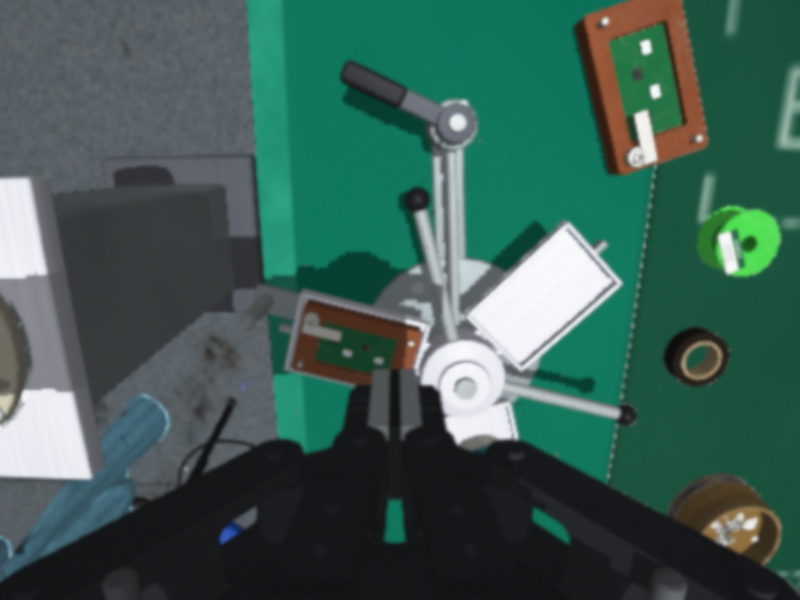

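The lever's tip is at about (343,70), where full-on should put it, and the jig is still at the pointer. The hand is clear, so I'm handing in.

```bash
python3 -c "
from h import *
print(ticket.hand_in())"
```

```text
the job is handed in; nothing more can be done
None
```

The job is handed in: the jig measured within about 0.3 mm of the pointer line, the brake lever was then pushed onto its stop, and the hand was clear at about 26 s (no verdict was returned).

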